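# Add a lens case to the counter stack

## Task

Pick up the loose lens case that has two cut-off corners at one end and lower it onto the matching case that already sits on the wooden stand, holding it until it is on the stack, with its cut corners over the cut corners below and its skirt fully down and level over that case. Let go of it there. Do not shift the stack, and leave the lens case with four square corners where it lies.

Things in the scene. Friction and masses are not known exactly. Their poses are not given: they have to be found in the camera images.
- lens_case_top (a point): Loose grey plastic lens case to stack, 124 x 74 x 48 mm high, about 150 g, round lens window on top. Point: centre of its top face; x lengthwise to the end with two corners cut at 45 degrees (18 mm), y across, z up. Its upper 22 mm is a block 100 (x) by 50 (y) mm with upright sides, to be gripped across y; below is a wider shoulder, which fingertips must not reach.
- lens_case_nose (a point): Middle of that block's top edge at the cut-cornered end, 50 mm along x from lens_case_top. Below the shoulder (112 x 62 mm, 6 mm thick) the case is a hollow skirt 20 mm high, flaring to the foot, open below; it fits over the block of a like case with 9 mm play all round at its mouth, 3 mm when down, so it centres itself. Turned end for end it does not go down.
- stacked_case_top (a point): The case already on the stack, like the loose one in shape, size and axes. Point: centre of its top face, 58 mm above the counter. It sits with 3 mm play on a block on a low dark wooden stand, 150 x 96 mm, fixed to the counter. A case fully down on it has its top face 28 mm above this one.
- square_case_top (a point): The odd case to leave alone: material, length, width and height as the loose one, but all four corners square. Point: centre of its top face, 48 mm above the counter. The two loose cases and the stack stand side by side in any order.
Mind the look-alikes: they are no part of the job. What is shaped like the part that bears lens_case_top but green is not meant.

How it is judged:
By the outcome, as a careful person would: the job done as asked, in the order asked, and still so for the second after the job is handed in, with the robot touching nothing.
It also fails if it takes over 35 s, if anything falls off the work surface, if the arm or the gripper's body presses on something with over 40 N, if the wrist force passes 120 N, or if a joint passes its speed limit or range.

## Robot

A 7-joint arm with a two-finger parallel gripper is mounted at the origin on the work surface. World frame = base frame: x ahead of the robot, y to its left, z up, the work surface at z = 0. Lengths are in m, angles in rad, forces in N, time in s.
With the tool pointing down it reaches from about 0.4 to 0.85 m from the base axis. Payload 10.4 kg.
Tool frame: the origin (TCP) lies midway between the tips of the shut fingers; the grasp point (between the pads) lies 19 mm behind it; x points along the fingers, z is the direction in which the jaws open and shut, and the axes are right-handed (so a half turn about x gives the same grasp; the last joint's range is limited). The gripper opens to 87 mm and grips with 3 to 60 N. Pads are 19 mm wide; open, the fingers measure 117 mm over their backs; the gripper's body (75 mm by 190 mm) begins 51 mm behind the grasp point.
Start: joints at [-1.351, 0.332, -0.065, 1.46, 0.022, 1.35, -0.088], TCP at [0.15, 0.607, 0.223] pointing down, gripper open.
Joint ranges: [-2.6, 2.6], [-0.5, 2.12], [-1.47, 1.34], [0.16, 2.42], [-1.27, 4.41], [0.06, 2.06], [-2.6, 2.6]. Speed limits (rad/s): [2.22, 2.22, 2.79, 2.79, 3.14, 3.14, 3.14].

## Interface

Orientations are given as a unit quaternion [x, y, z, w].
In Python, from bench import read_state, camera, camera_params, close_job gives the robot as it stands.
- The arm moves only by the tool arm_command, never from a script. Its argument "targets" is a list of rows, each a list of 7 numbers: the closure in counts, from 0 (fully open) to 255 (shut), then the shift along the tool's x, y, z in mm, then the turn, a rotation vector about the tool's x, y, z in rad. A call has 1 to 10 rows; each row is the pose to reach, as a shift and turn from the pose commanded when the call began, along the tool's axes at that moment; what a row does not reach only later rows make up. A row lasts 1/10 s, in which the tool goes at most 50 mm and 8.59 degrees, less where a joint would pass 70% of its speed; a pose out of reach is approached as far as the arm can. A call with a gripper value outside its range is refused whole. The fingers move at their own pace and stop on an object; "newtons" is the grip in N (left out, the last holds). Time passes only in rows, so rows that repeat a pose let the fingers close. It gives the time, the measured TCP pose, the force and the opening at its end, in the units of the state.
- read_state(): the state, without advancing time (a new reading comes with each control period).
- camera(name): name is "scene" or "top" or "wrist"; returns the picture (420x560x3 uint8, red, green, blue); there is no depth.
- camera_params(name): a dict with "intrinsics" (3x3 intrinsics, pixels), "xyz" and "orientation" of the camera in the world; the wrist camera has in their place "mount" (4x4, takes a point from camera to tool coordinates, whose origin is the TCP and whose axes are the tool frame's). Camera axes: x right, y down, z forward; pixel columns grow to the right and rows downward; lengths in m; the calibration is good to about 2 mm. A picture is of the moment at which its call begins: read the wrist's pose just before it. camera_params takes no time and is no camera call.
- close_job(): hands the job in, once; it reports no verdict.
The state is a dict: "time": time; "joint_positions": joint angles; "joint_vel": joint speeds; "joint_torque": joint torques, N m; "ee_pos": TCP position; "eef_rot": TCP orientation; "ft_force": force on the tool from outside, world axes, zero at the start; "torque": the same for the moment, N m; "width": finger opening in m.
Only numpy, scipy, OpenCV 4.12 (cv2) and the standard library are available. Lean on these libraries where they do the work, as an engineer would, in place of code of your own. Each camera call takes 0.05 s, during which the arm holds its last target.

## Working session

There is one attempt and no reset: what is moved stays moved. The work goes in short steps, Python scripts to look and compute and a tool call to move; the robot and the scene stay as the last step left them, time stands still between calls to the robot, and variables do not carry over. Pictures are saved under pics/ and viewed, and the job is handed in when it is done.

Besides the shell and the picture viewer there is one more tool, called after "Call:" by a JSON object that holds its "method" and its "body". arm_command: Moves the arm, as the interface text tells. Its arguments: {"type":"object","properties":{"targets":{"type":"array"},"newtons":{"type":"number"}},"required":["targets"]}

```bash
ls; mkdir -p pics; python3 - <<'E'
from bench import *
import cv2
s=read_state(); print({k:(v if not hasattr(v,'round') else v) for k,v in s.items()})
for n in("scene","top"):
    cv2.imwrite(f"pics/{n}0.png",camera(n)[:,:,::-1]); print(n,camera_params(n))
print(camera_params("wrist"))
E
```

```text
pics
{'time': 0.0, 'joint_positions': array([-1.35059946,  0.33286391, -0.06473155,  1.46095525,  0.02163391,
        1.3499026 , -0.08854424]), 'joint_vel': array([-0.00035738,  0.00079397, -0.00036768, -0.00012464,  0.00082705,
       -0.00204851,  0.00047944]), 'joint_torque': array([-2.31500826e-04, -6.23279500e+01,  2.43067770e-02, -3.89893878e+01,
       -6.14180812e-02,  3.99849960e-02,  1.32911555e-04]), 'ee_pos': array([0.15016568, 0.60628504, 0.22175235]), 'eef_rot': array([-0.43611031,  0.55724541,  0.43543723,  0.55648878]), 'ft_force': array([-0.25395048, -0.39510967, -0.52123259]), 'torque': array([ 0.01821253,  0.00364398, -0.00551133]), 'width': 0.08679344998327289}
scene {'intrinsics': array([[384.84525098,   0.        , 280.71822165],
       [  0.        , 384.84525098, 217.41926748],
       [  0.        ,   0.        ,   1.        ]]), 'xyz': array([1.1628154 , 0.38597455, 0.55355518]), 'orientation': array([ 0.46512598,  0.75534567, -0.39247994, -0.24304371])}
top {'intrinsics': array([[420.71949787,   0.        , 278.52444317],
       [  0.        , 420.71949787, 209.1550288 ],
       [  0.        ,   0.        ,   1.        ]]), 'xyz': array([0.48345028, 0.07940434, 0.99183171]), 'orientation': array([-0.7010921 ,  0.71265568, -0.01968431,  0.01429285])}
{'intrinsics': array([[317.24611558,   0.        , 278.03322499],
       [  0.        , 317.24611558, 214.21698576],
       [  0.        ,   0.        ,   1.        ]]), 'mount': array([[ 1.37293158e-04, -2.95463978e-01,  9.55353871e-01,
        -1.62913569e-01],
       [-1.43340865e-03, -9.55352957e-01, -2.95463490e-01,
         8.18685904e-02],
       [ 9.99998963e-01, -1.32884739e-03, -5.54684047e-04,
        -1.39369203e-03],
       [ 0.00000000e+00,  0.00000000e+00,  0.00000000e+00,
         1.00000000e+00]])}
```

View pics/top0.png

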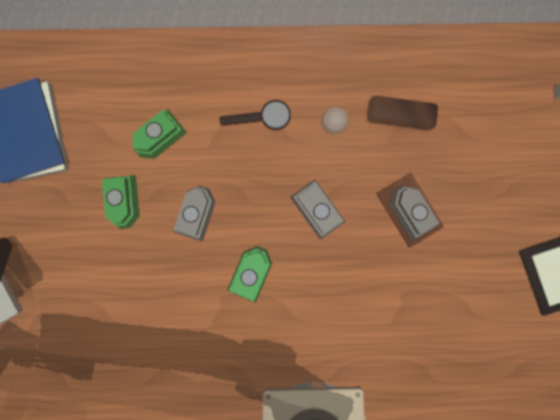

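View pics/scene0.png

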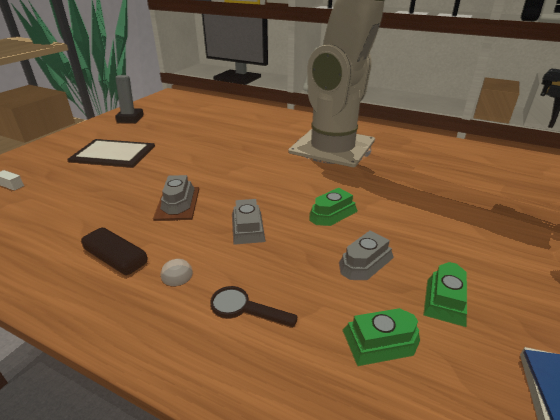

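Grey candidates in the top view are (193,213) with cut corners at its upper end, (318,209) with square corners, and the one on the dark stand at (411,210). Three green ones are decoys. (193,213) fits the description, so I'll confirm it in an enlarged crop.

```bash
python3 - <<'E'
import cv2,numpy as np
im=cv2.imread("pics/top0.png")
a=cv2.resize(im[170:256,150:236],(390,390),interpolation=cv2.INTER_CUBIC)
b=cv2.resize(im[165:251,368:454],(390,390),interpolation=cv2.INTER_CUBIC)
cv2.imwrite("pics/crop0.png",np.hstack([a,b]))
E
```

```text
(no output)
```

View pics/crop0.png

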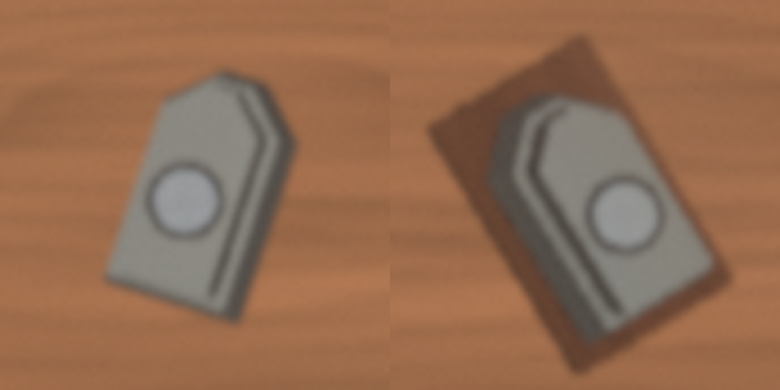

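```bash
cat > h.py <<'E'
import numpy as np,cv2
from scipy.spatial.transform import Rotation as R
from scipy.optimize import minimize
from bench import *
def outline(L,W,c):
    l,w=L/2,W/2
    return np.array([[-l,-w],[l-c,-w],[l,-w+c],[l,w-c],[l-c,w],[-l,w]])
def layers(c=.018):
    B,S,F=outline(.1,.05,c),outline(.112,.062,c),outline(.124,.074,c)
    return [(B,0,B,-.022),(S,-.022,S,-.028),(S,-.028,F,-.048)]
def cam(name,st=None):
    p=camera_params(name)
    if name=="wrist":
        T=np.eye(4);T[:3,:3]=R.from_quat(st['eef_rot']).as_matrix();T[:3,3]=st['ee_pos'];T=T@p['mount']
        return p['intrinsics'],T[:3,:3],T[:3,3]
    return p['intrinsics'],R.from_quat(p['orientation']).as_matrix(),np.array(p['xyz'])
def proj(c,P):
    K,Rm,t=c; q=(np.atleast_2d(P)-t)@Rm; q=q@K.T; return q[:,:2]/q[:,2:]
def ray(c,uv,z):
    K,Rm,t=c; d=Rm@np.linalg.solve(K,np.array([uv[0],uv[1],1.])); return t+d*(z-t[2])/d[2]
def body(x,y,yaw,z):
    out=[];Rz=np.array([[np.cos(yaw),-np.sin(yaw)],[np.sin(yaw),np.cos(yaw)]])
    for a,za,b,zb in layers():
        out.append(np.vstack([np.c_[a@Rz.T+[x,y],np.full(6,z+za)],np.c_[b@Rz.T+[x,y],np.full(6,z+zb)]]))
    return out
S=4
def render(c,p,z,shape=(420,560)):
    m=np.zeros(shape,np.uint8)
    for b in body(*p,z):
        h=cv2.convexHull(proj(c,b).astype(np.float32))
        cv2.fillConvexPoly(m,np.round(h*16).astype(np.int32),255,cv2.LINE_AA,4)
    return m
def fit(views,p0,z):
    def f(q):
        p=[p0[0]+q[0],p0[1]+q[1],p0[2]+q[2]*10]; e=0
        for c,m in views:
            r=render(c,p,z).astype(float); e+=np.abs(r-m).sum()/m.sum()
        return e
    r=minimize(f,[0,0,0],method='Nelder-Mead',options=dict(initial_simplex=np.array([[0,0,0],[.008,0,0],[0,.008,0],[0,0,.012]])-.002,xatol=1e-5,fatol=1e-5))
    q=r.x; return np.array([p0[0]+q[0],p0[1]+q[1],p0[2]+q[2]*10]),r.fun
def grey(img,uv,rad,smax=60):
    hsv=cv2.cvtColor(img,cv2.COLOR_BGR2HSV); m=((hsv[:,:,1]<smax)).astype(np.uint8)*255
    k=np.zeros_like(m);cv2.circle(k,tuple(int(v) for v in uv),rad,255,-1); m&=k
    m=cv2.morphologyEx(m,cv2.MORPH_CLOSE,np.ones((5,5),np.uint8))
    n,l,s,_=cv2.connectedComponentsWithStats(m); i=1+np.argmax(s[1:,4]); return ((l==i)*255).astype(np.uint8)
def draw(img,c,p,z):
    for b in body(*p,z):
        q=np.round(proj(c,b)*16).astype(np.int32)
        for k in(q[:6],q[6:]): cv2.polylines(img,[k],True,(0,0,255),1,cv2.LINE_AA,4)
E
python3 - <<'E'
from h import *
T=cv2.imread("pics/top0.png");C=cv2.imread("pics/scene0.png")
ct,cs=cam("top"),cam("scene")
to,so=T.copy(),C.copy()
for n,z,w,tip,tu,su in(("loose",.048,(190.5,214),(201,188),(193,213),(366,255)),("stack",.058,(420,212.5),(398,188),(411,210),(177,197))):
    a=ray(ct,w,z);b=ray(ct,tip,z);yaw=np.arctan2(*(b-a)[1::-1])
    mt=grey(T,tu,34,75);ms=grey(C,su,36,75)
    print(n,a,yaw,(mt>0).sum(),(ms>0).sum())
    for v in([(ct,mt)],[(cs,ms)],[(ct,mt),(cs,ms)]):
        p,e=fit(v,[a[0],a[1],yaw],z);print(p.round(4),round(e,3))
    draw(to,ct,p,z);draw(so,cs,p,z)
    to[mt>0,0]=255;so[ms>0,0]=255
cv2.imwrite("pics/fit_t.png",cv2.resize(to[160:260,150:450],None,fx=2.6,fy=2.6))
cv2.imwrite("pics/fit_s.png",cv2.resize(so[160:290,140:410],None,fx=2.9,fy=2.9))
E
```

```text
loose [0.52110464 0.26928722 0.048     ] -0.39091498076690984 1462 1756
[ 0.5296  0.2661 -0.3385] 0.169
[ 0.526   0.2657 -0.2599] 0.105
[ 0.5263  0.2665 -0.3095] 0.289
stack [ 0.51574711 -0.24297127  0.058     ] 0.707084688302248 1632 1008
[ 0.5234 -0.2383  0.5389] 0.098
[ 0.5194 -0.2418  0.5941] 0.116
[ 0.5222 -0.2393  0.5673] 0.23
```

```bash
python3 -c "
import cv2,numpy as np
a=cv2.imread('pics/fit_t.png');b=cv2.imread('pics/fit_s.png');w=max(a.shape[1],b.shape[1])
f=lambda i:cv2.copyMakeBorder(i,0,0,0,w-i.shape[1],cv2.BORDER_CONSTANT)
o=np.vstack([f(a),f(b)]);s=min(800/o.shape[1],600/o.shape[0]);cv2.imwrite('pics/fit.png',cv2.resize(o,None,fx=s,fy=s))"
```

```text
(no output)
```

View pics/fit.png

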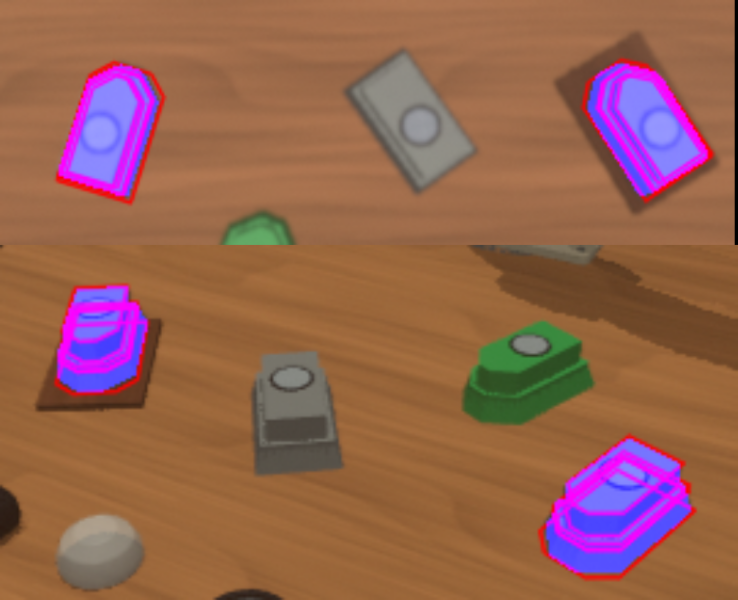

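```bash
cat >> h.py <<'E'
def goal(st_pos,st_rot,pos,ty):
    """ty: world angle of tool y; tool x down. returns shift mm, rotvec in tool axes"""
    R0=R.from_quat(st_rot).as_matrix()
    x=np.array([0,0,-1.]);y=np.array([np.cos(ty),np.sin(ty),0]);z=np.cross(x,y)
    G=np.c_[x,y,z]
    return (R0.T@(np.array(pos)-st_pos))*1000, R.from_matrix(R0.T@G).as_rotvec()
E
python3 - <<'E'
from h import *
s=read_state();R0=R.from_quat(s['eef_rot']).as_matrix();print(R0.round(3), np.degrees(np.arctan2(*R0[1::-1,1])))
for k in(0,np.pi):
    d,r=goal(s['ee_pos'],s['eef_rot'],[.527,.2665,.2],-.31+k);print(d.round(1),r.round(3))
    d,r=goal(s['ee_pos'],s['eef_rot'],[.521,-.24,.2],.57+k);print(d.round(1),r.round(3))
E
```

```text
[[-0.    -0.971  0.24 ]
 [-0.001  0.24   0.971]
 [-1.    -0.    -0.001]] 166.09031802572395
[  22.1 -447.5 -239.2] [-3.074e+00 -0.000e+00 -2.000e-03]
[  22.8 -563.4 -732.3] [ 2.329e+00 -1.000e-03  2.000e-03]
[  22.1 -447.5 -239.2] [ 0.067 -0.001  0.   ]
[  22.8 -563.4 -732.3] [-0.813 -0.001 -0.   ]
```

Call:
{"method": "arm_command", "body": {"targets": [[0,0,-45,-24,0.145,0,0],[0,0,-90,-48,0.29,0,0],[0,0,-135,-72,0.435,0,0],[0,0,-180,-96,0.58,0,0],[0,0,-225,-120,0.725,0,0],[0,0,-270,-144,0.87,0,0],[0,0,-315,-168,1.015,0,0],[0,0,-360,-192,1.16,0,0],[0,0,-405,-216,1.305,0,0],[0,0,-447,-239,1.45,0,0]]}}

```text
time: 1.1
ee_pos: [0.5227, 0.2703, 0.2224]
eef_rot: [0.045, 0.706, -0.045, 0.706]
ft_force: [0.6, 1.3, -0.2]
width: 0.0869
```

```bash
python3 - <<'E'
from h import *
s=read_state();print(s['time'],s['ee_pos'],s['joint_positions'].round(3))
d,r=goal(s['ee_pos'],s['eef_rot'],[.527,.2665,.22],-.31);print(d.round(1),r.round(3))
E
```

```text
1.1 [0.52269064 0.27027083 0.22244865] [-0.879  0.255  0.39   1.583 -0.099  1.323 -0.604]
[ 2.4 -3.2  4.8] [ 1.753 -0.     0.   ]
```

Call:
{"method": "arm_command", "body": {"targets": [[0,0,0,1,0.14,0,0],[0,0,0,1,0.28,0,0],[0,0,-1,2,0.42,0,0],[0,0,-1,2,0.56,0,0],[0,0,-2,3,0.7,0,0],[0,0,-2,3,0.84,0,0],[0,0,-2,4,0.98,0,0],[0,0,-3,4,1.12,0,0],[0,0,-3,5,1.26,0,0],[0,0,-3,5,1.4,0,0]]}}

```text
time: 2.1
ee_pos: [0.526, 0.2682, 0.2222]
eef_rot: [0.489, 0.511, -0.489, 0.511]
ft_force: [0.1, -0.7, 0.6]
width: 0.0872
```

Call:
{"method": "arm_command", "body": {"targets": [[0,0,0,0,0.14,0,0],[0,0,0,0,0.28,0,0],[0,0,0,0,0.35,0,0],[0,0,0,0,0.35,0,0],[0,0,0,0,0.35,0,0]]}}

```text
time: 2.6
ee_pos: [0.526, 0.2683, 0.2223]
eef_rot: [-0.569, -0.42, 0.569, -0.42]
ft_force: [0.5, -0.3, -0.0]
width: 0.0871
```

```bash
python3 - <<'E'
from h import *
s=read_state();cv2.imwrite("pics/w1.png",camera("wrist")[:,:,::-1]);print(s['time'],s['ee_pos'],s['joint_positions'].round(3))
np.savez("w1.npz",ee_pos=s['ee_pos'],eef_rot=s['eef_rot'])
d,r=goal(s['ee_pos'],s['eef_rot'],[.527,.2665,.22],-.31);print(d.round(1),r.round(3))
im=cv2.imread("pics/w1.png");c=cam("wrist",s);draw(im,c,[.527,.2665,-.31],.048);cv2.imwrite("pics/w1o.png",im)
E
```

```text
2.6 [0.52600953 0.26831274 0.22229732] [-1.056  0.283  0.62   1.586 -0.168  1.327 -2.284]
[2.3 1.5 1.4] [0.011 0.    0.   ]
```

View pics/w1o.png

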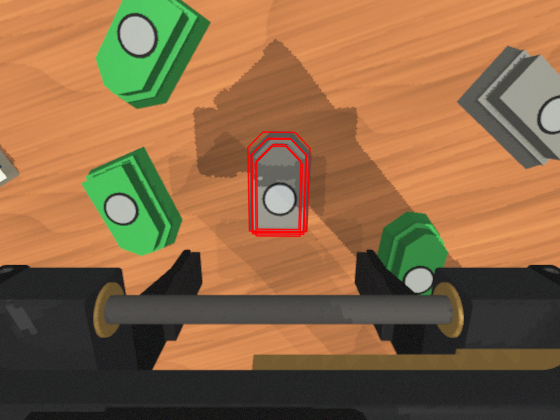

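```bash
python3 - <<'E'
from h import *
im=cv2.imread("pics/w1.png");s=np.load("w1.npz");c=cam("wrist",s)
o=im.copy();draw(o,c,[.527,.2665,-.31],.048)
f=lambda i:cv2.resize(i[115:250,220:340],None,fx=3.3,fy=3.3,interpolation=cv2.INTER_CUBIC)
cv2.imwrite("pics/w1c.png",np.hstack([f(im),f(o)]))
E
```

```text
(no output)
```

View pics/w1c.png

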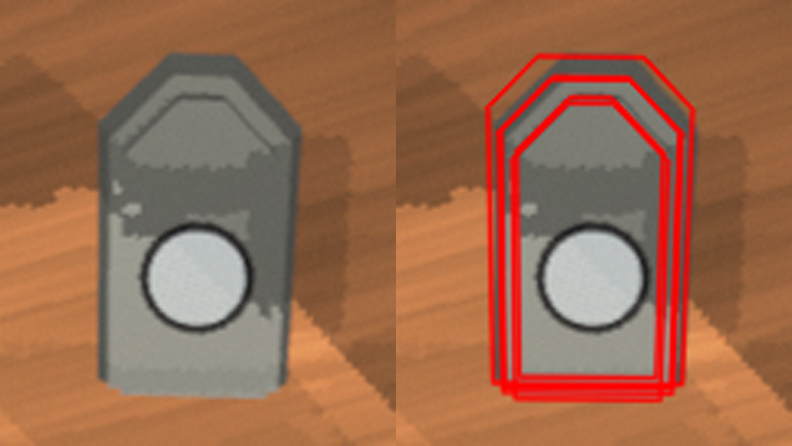

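```bash
sed -i "s/B,S,F=.*/B,S,F=outline(.1,.05,.018),outline(.112,.062,.0215),outline(.124,.074,.025)/" h.py
python3 - <<'E'
from h import *
im=cv2.imread("pics/w1.png");s=np.load("w1.npz");c=cam("wrist",s)
m=grey(im,(280,187),68,90)
p,e=fit([(c,m)],[.527,.2665,-.31],.048);print(p,e)
T=cv2.imread("pics/top0.png");C=cv2.imread("pics/scene0.png");ct,cs=cam("top"),cam("scene")
a=(cs,grey(C,(366,255),36,75))
print(fit([a],p,.048),fit([(c,m),a],p,.048))
print("stack",fit([(ct,grey(T,(411,210),34,75)),(cs,grey(C,(177,197),36,75))],[.521,-.24,.57],.058))
o=im.copy();draw(o,c,p,.048);im[m>0,0]=255
f=lambda i:cv2.resize(i[115:250,220:340],None,fx=3.3,fy=3.3,interpolation=cv2.INTER_CUBIC)
cv2.imwrite("pics/w1d.png",np.hstack([f(im),f(o)]))
for z in(.1,.0385):print([v.round(3) for v in goal(s['ee_pos'],s['eef_rot'],[p[0],p[1],z],p[2])])
E
```

```text
[ 0.52749672  0.26491399 -0.32393117] 0.041358853123559004
(array([ 0.52569565,  0.26542478, -0.26979272]), np.float64(0.07354057796239225)) (array([ 0.52673138,  0.264498  , -0.30934454]), np.float64(0.12536353557390673))
stack (array([ 0.52353716, -0.23842217,  0.56277091]), np.float64(0.16929306036139946))
[array([122.298,   2.459,   2.767]), array([0.025, 0.   , 0.   ])]
[array([183.798,   2.478,   2.744]), array([0.025, 0.   , 0.   ])]
```

View pics/w1d.png

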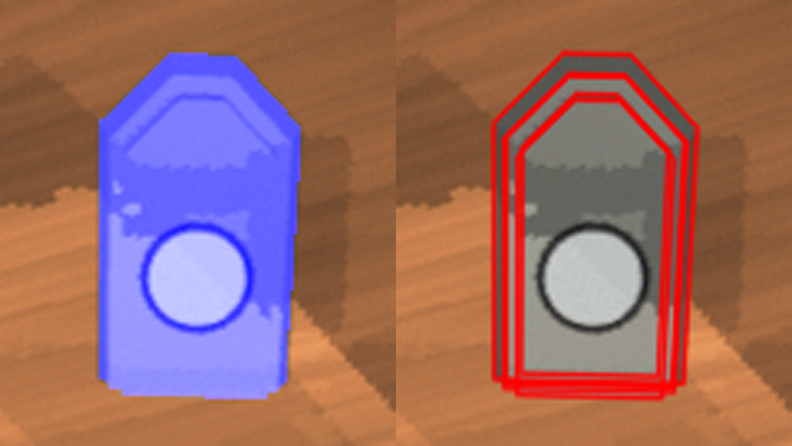

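Call:
{"method": "arm_command", "body": {"targets": [[0,40,1,1,0.025,0,0],[0,80,2,2,0.025,0,0],[0,120,2.5,2.8,0.025,0,0],[0,150,2.5,2.8,0.025,0,0],[0,160,2.5,2.8,0.025,0,0],[0,160,2.5,2.8,0.025,0,0],[0,160,2.5,2.8,0.025,0,0]]}}

```text
time: 3.35
ee_pos: [0.5287, 0.2653, 0.0641]
eef_rot: [0.575, 0.412, -0.574, 0.412]
ft_force: [-0.3, 0.0, 0.5]
width: 0.0868
```

```bash
python3 - <<'E'
from h import *
s=read_state();im=camera("wrist")[:,:,::-1].copy();c=cam("wrist",s)
p=[.5275,.265,-.324]
print([v.round(3) for v in goal(s['ee_pos'],s['eef_rot'],[p[0],p[1],.03],p[2])])
draw(im,c,p,.048);cv2.imwrite("pics/w2.png",im)
E
```

```text
[array([34.104, -1.091,  0.722]), array([-0.002, -0.002, -0.001])]
```

View pics/w2.png

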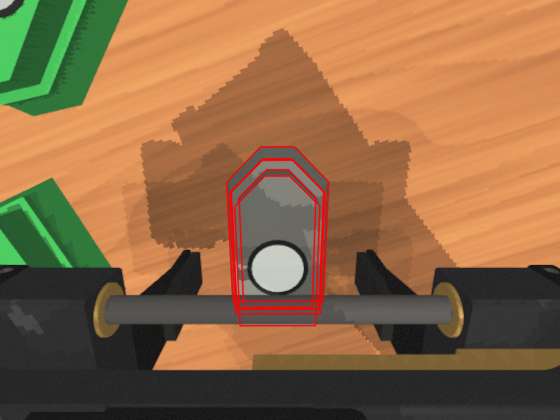

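Call:
{"method": "arm_command", "body": {"targets": [[0,12,-1,0.7,0,0,0],[0,24,-1,0.7,0,0,0],[0,34,-1,0.7,0,0,0],[0,34,-1,0.7,0,0,0],[0,34,-1,0.7,0,0,0]]}}

```text
time: 3.9
ee_pos: [0.5265, 0.2644, 0.0282]
eef_rot: [-0.574, -0.412, 0.575, -0.412]
ft_force: [0.5, -0.9, -0.2]
width: 0.0873
```

Call:
{"method": "arm_command", "body": {"targets": [[70,0,0,0,0,0,0],[110,0,0,0,0,0,0],[150,0,0,0,0,0,0],[150,0,0,0,0,0,0],[150,0,0,0,0,0,0],[150,0,0,0,0,0,0],[150,0,0,0,0,0,0],[150,0,0,0,0,0,0]], "newtons": 20}}

```text
time: 4.7
ee_pos: [0.5266, 0.2647, 0.0286]
eef_rot: [0.575, 0.412, -0.574, 0.412]
ft_force: [-0.3, 0.7, 0.5]
width: 0.0498
```

```bash
python3 - <<'E'
from h import *
s=read_state();print(s['time'],s['ee_pos'],s['width'],s['ft_force'],s['joint_positions'].round(2))
im=camera("wrist")[:,:,::-1].copy();cv2.imwrite("pics/w3.png",im)
E
```

```text
4.7 [0.52664403 0.26471236 0.02864021] 0.04978924432256724 [-0.33440923  0.65291707  0.53990065] [-0.99  0.48  0.55  1.78 -0.3   0.96 -2.21]
```

View pics/w3.png

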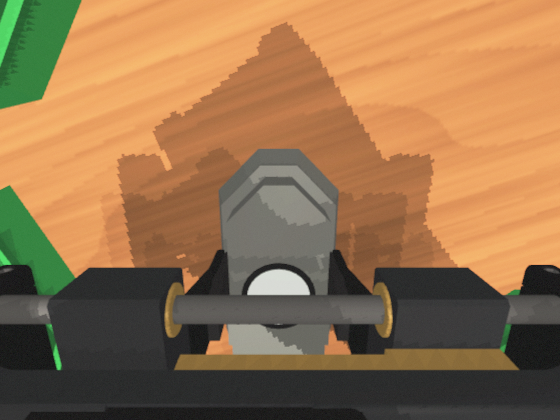

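Call:
{"method": "arm_command", "body": {"targets": [[150,-10,0,0,0,0,0],[150,-30,0,0,0,0,0],[150,-60,0,0,0,0,0],[150,-95,0,0,0,0,0],[150,-130,0,0,0,0,0],[150,-160,0,0,0,0,0],[150,-170,0,0,0,0,0],[150,-170,0,0,0,0,0]]}}

```text
time: 5.55
ee_pos: [0.5271, 0.2647, 0.1997]
eef_rot: [0.575, 0.412, -0.574, 0.412]
ft_force: [-0.3, 0.3, -3.0]
width: 0.0497
```

```bash
python3 - <<'E'
from h import *
s=read_state();print(s['time'],s['ee_pos'],s['width'],s['ft_force'])
im=camera("wrist")[:,:,::-1].copy();cv2.imwrite("pics/w4.png",im)
np.savez("w4.npz",ee_pos=s['ee_pos'],eef_rot=s['eef_rot'])
d,r=goal(s['ee_pos'],s['eef_rot'],[.5225,-.239,.2],.565);print(d.round(1),r.round(3))
E
```

```text
5.55 [0.52709608 0.26469721 0.19972539] 0.04969385504092144 [-0.33767879  0.26650201 -2.99878822]
[ -1.1 157.1 478.6] [-0.891 -0.001 -0.002]
```

View pics/w4.png

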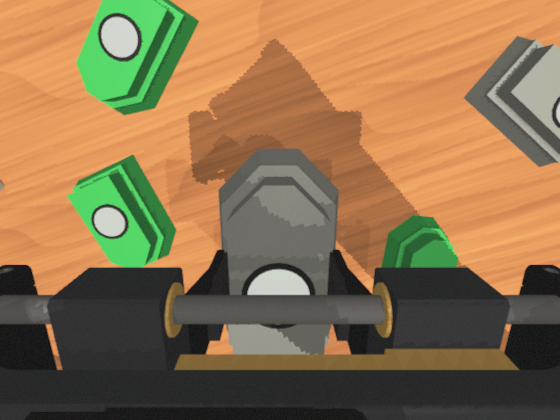

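```bash
python3 - <<'E'
from h import *
s=read_state()
d,r=goal(s['ee_pos'],s['eef_rot'],[.421,-.303,.2],.565);print(d.round(1),r.round(3))
E
```

```text
[ -2.   82.1 571.2] [-0.891 -0.     0.   ]
```

Call:
{"method": "arm_command", "body": {"targets": [[150,0,5,40,-0.06,0,0],[150,0,11,80,-0.12,0,0],[150,0,17,120,-0.18,0,0],[150,0,23,160,-0.24,0,0],[150,0,29,200,-0.3,0,0],[150,0,35,240,-0.36,0,0],[150,0,41,280,-0.42,0,0],[150,0,46,320,-0.48,0,0],[150,0,52,360,-0.54,0,0],[150,0,57,395,-0.6,0,0]]}}

```text
time: 6.6
ee_pos: [0.4523, -0.1296, 0.1969]
eef_rot: [0.426, 0.565, -0.427, 0.563]
ft_force: [0.6, 0.6, -2.5]
width: 0.0499
```

Call:
{"method": "arm_command", "body": {"targets": [[150,0,-27,32,-0.06,0,0],[150,0,-54,63,-0.12,0,0],[150,0,-80,95,-0.18,0,0],[150,0,-85,110,-0.24,0,0],[150,0,-85,115,-0.29,0,0],[150,0,-85,115,-0.29,0,0],[150,0,-85,115,-0.29,0,0]]}}

```text
time: 7.3
ee_pos: [0.4027, -0.2609, 0.1975]
eef_rot: [0.341, 0.62, -0.342, 0.618]
ft_force: [-0.8, 0.2, -2.1]
width: 0.0497
```

```bash
python3 - <<'E'
from h import *
s=read_state();print(s['time'],s['ee_pos'],s['width'],s['ft_force'],s['joint_positions'].round(2))
im=camera("wrist")[:,:,::-1].copy();cv2.imwrite("pics/w5.png",im)
np.savez("w5.npz",ee_pos=s['ee_pos'],eef_rot=s['eef_rot'])
d,r=goal(s['ee_pos'],s['eef_rot'],[.421,-.303,.2],.565);print(d.round(1),r.round(3))
draw(im,cam("wrist",s),[.523,-.2385,.564],.058);cv2.imwrite("pics/w5o.png",im)
E
```

```text
7.3 [ 0.40272162 -0.26090067  0.19748232] 0.049665952674217875 [-0.75916373  0.19672319 -2.0909145 ] [-0.62 -0.02  1.11  1.91  0.02  1.25 -0.53]
[-2.6 -7.  45.4] [-0.002 -0.001  0.002]
```

View pics/w5o.png

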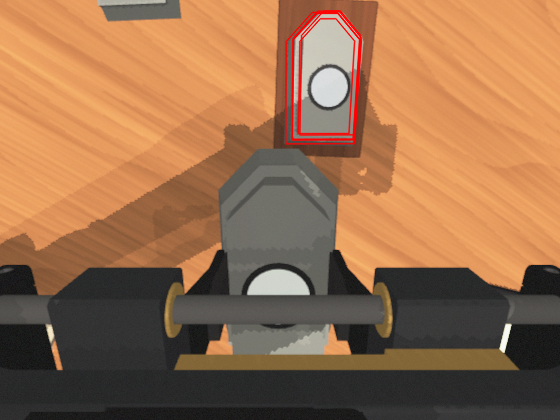

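```bash
python3 - <<'E'
from h import *
im=cv2.imread("pics/w5.png");s=np.load("w5.npz");c=cam("wrist",s)
m=grey(im,(324,78),72,75)
p0=[.523,-.2385,.564]
p,e=fit([(c,m)],p0,.058);print(p,e)
T=cv2.imread("pics/top0.png");C=cv2.imread("pics/scene0.png");ct,cs=cam("top"),cam("scene")
a=(ct,grey(T,(411,210),34,75));b=(cs,grey(C,(177,197),36,75))
print(fit([a],p0,.058),fit([b],p0,.058),fit([a,b,(c,m)],p0,.058))
o=im.copy();draw(o,c,p,.058);im[m>0,0]=255
f=lambda i:cv2.resize(i[0:165,264:390],None,fx=3.1,fy=3.1,interpolation=cv2.INTER_CUBIC)
cv2.imwrite("pics/w5d.png",np.hstack([f(im),f(o)]))
E
```

```text
[ 0.52177548 -0.23991378  0.52337538] 0.02686085846287497
(array([ 0.52391484, -0.23812689,  0.54461252]), np.float64(0.06259131103421761)) (array([ 0.52024757, -0.24175974,  0.57446035]), np.float64(0.09050342359165889)) (array([ 0.52209493, -0.23971976,  0.54359598]), np.float64(0.20562683187049158))
```

View pics/w5d.png

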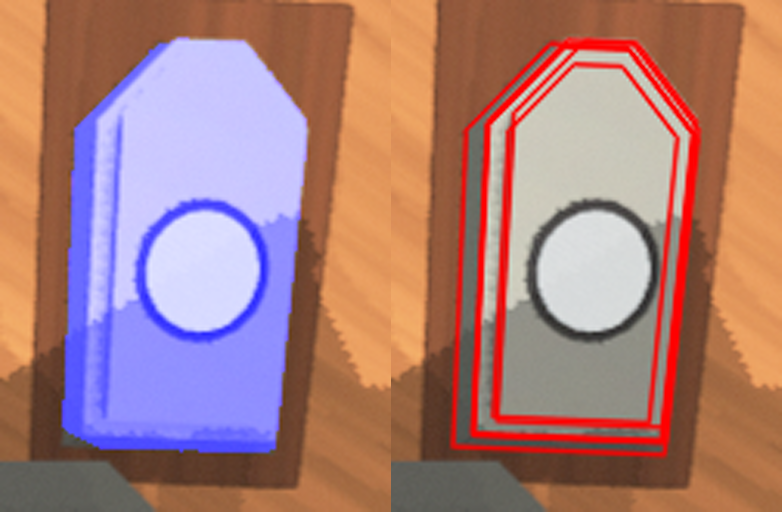

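```bash
python3 - <<'E'
from h import *
im=cv2.imread("pics/w5.png");s=np.load("w5.npz");c=cam("wrist",s)
i2=im.copy();i2[147:]=(0,100,200)
for th in(75,90,105):
    m=grey(i2,(324,78),85,th)
    p,e=fit([(c,m)],[.522,-.24,.54],.058);print(p,e)
pc=np.array([.5275,.265]);g=np.array([.5266,.2647])
# grasp offset in case frame (case->tcp), held yaw = tool y + dy
ty0=np.arctan2(*R.from_quat([.575,.412,-.574,.412]).as_matrix()[1::-1,1]);print(ty0)
Rz=lambda a:np.array([[np.cos(a),-np.sin(a)],[np.sin(a),np.cos(a)]])
off=Rz(.324)@(g-pc);ypl=p[2]
tp=p[:2]+Rz(ypl)@off;ty=ypl+ty0+.324
print(off,tp,ty)
st=read_state()
for z in(.2,.11):print([v.round(3) for v in goal(st['ee_pos'],st['eef_rot'],[*tp,z],ty)])
E
```

```text
[ 0.52193578 -0.23979844  0.52151973] 0.02316575314923116
[ 0.52206868 -0.23980497  0.52090843] 0.01827937376500988
[ 0.52211849 -0.2397743   0.52322057] 0.014276131748486437
-0.32651587142778016
[-0.00075766 -0.00057092] [ 0.52174746 -0.24064742] 0.520704699955691
[array([ -2.473, 111.196,  46.42 ]), array([ 0.043, -0.001,  0.001])]
[array([ 87.526, 111.308,  46.511]), array([ 0.043, -0.001,  0.001])]
```

Call:
{"method": "arm_command", "body": {"targets": [[150,-2,30,12,0.01,0,0],[150,-2,60,25,0.02,0,0],[150,-2,90,38,0.04,0,0],[150,-2,111,46.5,0.043,0,0],[150,20,111,46.5,0.043,0,0],[150,45,111,46.5,0.043,0,0],[150,75,111,46.5,0.043,0,0],[150,90,111,46.5,0.043,0,0],[150,90,111,46.5,0.043,0,0],[150,90,111,46.5,0.043,0,0]]}}

```text
time: 8.35
ee_pos: [0.5222, -0.2416, 0.1092]
eef_rot: [0.354, 0.612, -0.354, 0.612]
ft_force: [-0.0, 0.1, -1.3]
width: 0.0502
```

```bash
python3 - <<'E'
from h import *
s=read_state();print(s['time'],s['ee_pos'],s['width'],s['ft_force'],s['joint_positions'].round(2))
print([v.round(3) for v in goal(s['ee_pos'],s['eef_rot'],[.5217,-.2406,.0666],.521)])
ims=[camera(n)[:,:,::-1].copy() for n in("wrist","scene","top")]
for n,i in zip("wst",ims):cv2.imwrite(f"pics/{n}6.png",i)
c=cam("wrist",s);z=s['ee_pos'][2]+.0194
o=ims[1].copy();draw(o,cam("scene"),[.522,-.2398,.522],.058);draw(o,cam("scene"),[.522,-.2398,.522],z)
draw(ims[2],cam("top"),[.522,-.2398,.522],z)
f=lambda i,y,x:cv2.resize(i[y:y+100,x:x+90],None,fx=4,fy=4,interpolation=cv2.INTER_CUBIC)
cv2.imwrite("pics/c6.png",np.hstack([f(ims[1],140,130),f(o,140,130)]))
E
```

```text
8.35 [ 0.52223557 -0.2415911   0.10924405] 0.05017724176431373 [-0.02690892  0.12111353 -1.33788597] [-0.43  0.47  1.    1.77 -0.43  1.14 -0.35]
[array([ 4.2644e+01,  1.8000e-02, -1.1370e+00]), array([-0.,  0., -0.])]
```

View pics/c6.png

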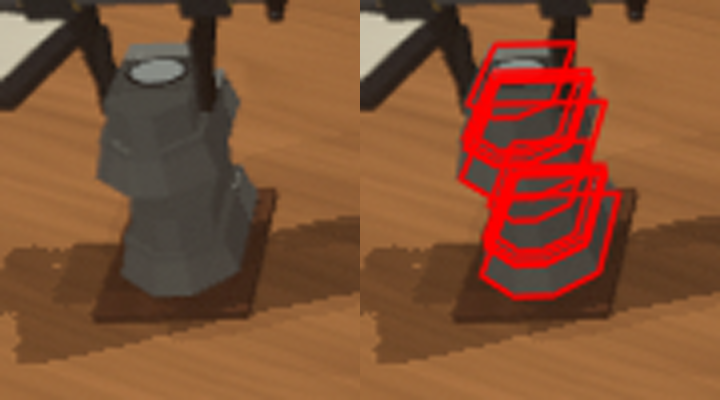

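View pics/w6.png

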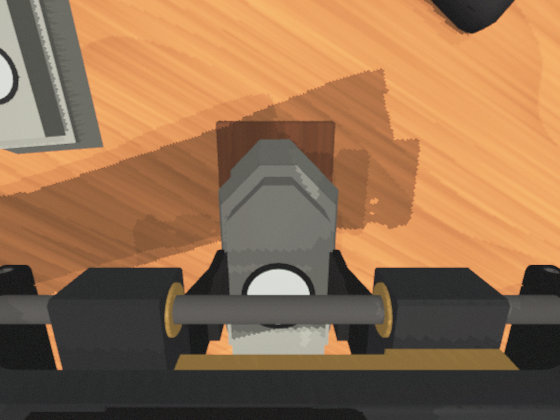

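Call:
{"method": "arm_command", "body": {"targets": [[150,5,0,-1,0,0,0],[150,10,0,-1,0,0,0],[150,15,0,-1,0,0,0],[150,20,0,-1,0,0,0],[150,24,0,-1,0,0,0],[150,28,0,-1,0,0,0],[150,30,0,-1,0,0,0],[150,30,0,-1,0,0,0]]}}

```text
time: 9.3
ee_pos: [0.5213, -0.2407, 0.0782]
eef_rot: [0.354, 0.612, -0.354, 0.612]
ft_force: [0.3, 0.0, -2.2]
width: 0.05
```

Call:
{"method": "arm_command", "body": {"targets": [[150,2,0,0,0,0,0],[150,4,0,0,0,0,0],[150,6,0,0,0,0,0],[150,8,0,0,0,0,0],[150,9,0,0,0,0,0],[150,9,0,0,0,0,0]]}}

```text
time: 9.9
ee_pos: [0.5214, -0.2407, 0.0693]
eef_rot: [0.354, 0.612, -0.354, 0.612]
ft_force: [0.2, -0.1, -1.8]
width: 0.0501
```

```bash
python3 - <<'E'
from h import *
s=read_state();print(s['time'],s['ee_pos'],s['width'],s['ft_force'],s['torque'])
E
```

```text
9.9 [ 0.52135435 -0.24066429  0.06934051] 0.05013941657567552 [ 0.21087568 -0.10900101 -1.83928627] [-0.09443463  0.11389669  0.02912312]
```

Free of contact so far, with about 2.7 mm to go.

Call:
{"method": "arm_command", "body": {"targets": [[150,1,0,0,0,0,0],[150,2,0,0,0,0,0],[150,2.5,0,0,0,0,0],[150,3,0,0,0,0,0],[150,3,0,0,0,0,0]]}}

```text
time: 10.4
ee_pos: [0.5215, -0.2407, 0.0667]
eef_rot: [0.355, 0.612, -0.354, 0.612]
ft_force: [-1.2, 0.5, 1.0]
width: 0.0501
```

Call:
{"method": "arm_command", "body": {"targets": [[150,0.7,0,0,0,0,0],[150,0.7,0,0,0,0,0],[150,0.7,0,0,0,0,0]]}}

```text
time: 10.7
ee_pos: [0.5215, -0.2407, 0.0666]
eef_rot: [0.355, 0.612, -0.354, 0.612]
ft_force: [-4.5, 3.5, 10.5]
width: 0.0498
```

```bash
python3 - <<'E'
from h import *
s=read_state();print(s['time'],s['ee_pos'],s['width'],s['ft_force'],s['torque'])
i=camera("scene")[:,:,::-1].copy();o=i.copy()
draw(o,cam("scene"),[.522,-.2398,.522],.058);draw(o,cam("scene"),[.522,-.2398,.522],.086)
f=lambda i,y,x:cv2.resize(i[y:y+100,x:x+90],None,fx=4,fy=4,interpolation=cv2.INTER_CUBIC)
cv2.imwrite("pics/c7.png",np.hstack([f(i,140,130),f(o,140,130)]))
E
```

```text
10.7 [ 0.52148194 -0.24069406  0.06661065] 0.04981538161697516 [-4.53044535  3.47600843 10.46962477] [ 0.61035161  1.2288047  -0.01151514]
```

View pics/c7.png

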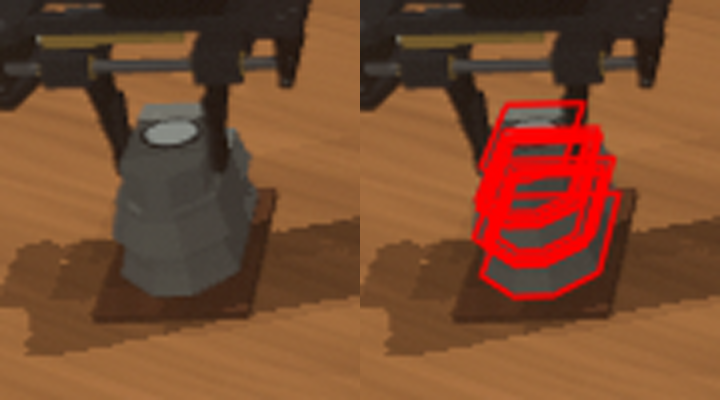

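Call:
{"method": "arm_command", "body": {"targets": [[150,-0.6,0,0,0,0,0],[150,-0.6,0,0,0,0,0],[100,-0.6,0,0,0,0,0],[60,-0.6,0,0,0,0,0],[20,-0.6,0,0,0,0,0],[0,-0.6,0,0,0,0,0],[0,-0.6,0,0,0,0,0],[0,-0.6,0,0,0,0,0],[0,-0.6,0,0,0,0,0]]}}

```text
time: 11.65
ee_pos: [0.5214, -0.2407, 0.0664]
eef_rot: [0.354, 0.612, -0.354, 0.612]
ft_force: [0.7, -0.6, -0.3]
width: 0.0855
```

Call:
{"method": "arm_command", "body": {"targets": [[0,-8,0,0,0,0,0],[0,-20,0,0,0,0,0],[0,-40,0,0,0,0,0],[0,-70,0,0,0,0,0],[0,-100,0,0,0,0,0],[0,-130,0,0,0,0,0],[0,-150,0,0,0,0,0],[0,-150,0,0,0,0,0]]}}

```text
time: 12.45
ee_pos: [0.5226, -0.2417, 0.2201]
eef_rot: [0.355, 0.61, -0.354, 0.613]
ft_force: [-0.4, 0.4, 0.0]
width: 0.0869
```

```bash
python3 - <<'E'
from h import *
s=read_state();print(s['time'],s['ee_pos'],s['width'],s['ft_force'])
w=camera("wrist")[:,:,::-1].copy();i=camera("scene")[:,:,::-1].copy();o=i.copy()
P=[.522,-.2398,.522]
draw(o,cam("scene"),P,.058);draw(o,cam("scene"),P,.086)
f=lambda i,y,x:cv2.resize(i[y:y+100,x:x+90],None,fx=4,fy=4,interpolation=cv2.INTER_CUBIC)
cv2.imwrite("pics/c8.png",np.hstack([f(i,140,130),f(o,140,130)]))
m=cam("wrist",s);cv2.imwrite("pics/w8.png",w);o=w.copy()
draw(o,m,P,.086);draw(o,m,P,.058)
g=lambda i:cv2.resize(i[90:280,190:360],None,fx=2.3,fy=2.3,interpolation=cv2.INTER_CUBIC)
cv2.imwrite("pics/w8c.png",np.hstack([g(w),g(o)]))
cv2.imwrite("pics/s8.png",i)
E
```

```text
12.45 [ 0.52258098 -0.24174087  0.22009349] 0.08692085947824216 [-0.35788034  0.35872581  0.02730779]
```

View pics/c8.png

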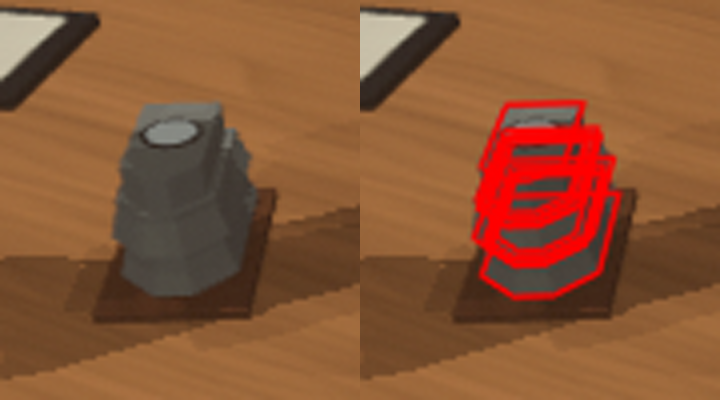

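View pics/w8c.png

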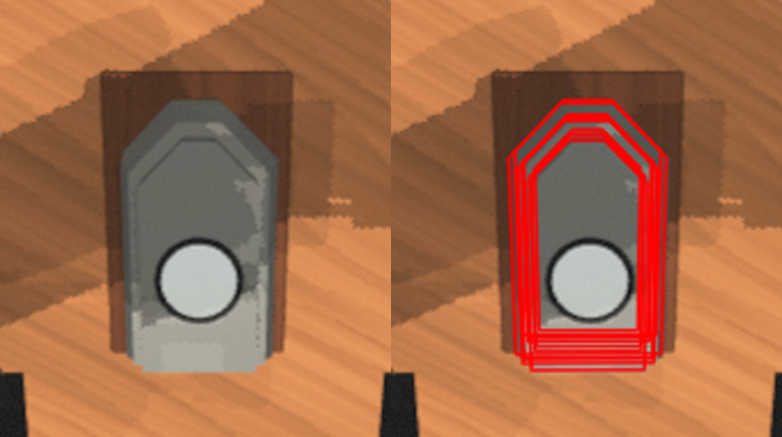

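```bash
python3 - <<'E'
import cv2,numpy as np
from bench import *
a=cv2.imread("pics/scene0.png");b=cv2.imread("pics/s8.png")
print("square case diff",cv2.absdiff(a,b)[195:245,228:268].mean())
# lower stacked case's visible foot / stand
print("stack foot diff",cv2.absdiff(a,b)[200:222,153:195].mean())
print(close_job())
E
```

```text
square case diff 6.821833333333333
stack foot diff 13.18001443001443
the job is handed in; nothing more can be done
None
```

I placed the loose grey cut-cornered case on the matching case on the stand, let go of it, and handed the job in at about 12.5 s.

- **Seating:** First contact came with the tool at 66.7 mm, against 66.6 mm predicted for a fully seated case. A further 0.7 mm push gained almost no depth while the force rose to about 10 N, so it was on its stop.
- **Position:** After release, both camera views matched the outline of a level case fully down, with its cut corners over the cut corners below.
- **Stack:** Its outline still matched the pose I measured before lowering the case, so I saw no shift.
- **Square and green cases:** I didn't touch the square-cornered case or the green ones.
- **Inconclusive check:** A before/after pixel comparison differed by about 7 grey levels at the square case and 13 at the foot of the stack. I put that down to the arm's moved shadow, but I ran it in the same step as handing in and did not look into it.
- **Measurement spread:** Single-camera estimates of the stack's pose differed by up to about 4 mm and 0.05 rad. I used the close wrist view, which fitted best.

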